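Set a grease pen's dose and present it to a gear

ROBOT

A 7-joint arm with a two-finger parallel gripper is mounted at the origin on a cart in front of the work surface, level with it; the furniture and walls round the work are solid. World frame = base frame: x ahead of the robot, y to its left, z up, the work surface at z = 0. Lengths are in m, angles in rad, forces in N, time in s.
With the tool pointing down it reaches from about 0.35 to 0.9 m from the base axis. Payload 8.1 kg.
Tool frame: the origin (TCP) lies between the finger pads, 19 mm behind the fingertips; this is the grasp point; z points along the fingers, y is the line along which they close (so a half turn about z gives the same grasp; the last joint's range is limited). The gripper opens to 92 mm and grips with 3 to 60 N. Pads are 19 mm wide; open, the fingers measure 130 mm over their backs; the gripper's body (75 mm by 190 mm) begins 47 mm behind the grasp point.
Start: joints at [1.001, 0.434, 0.025, 1.573, -0.012, 1.134, -0.075], TCP at [0.281, -0.558, 0.246] pointing down, gripper open.
Joint ranges: [-2.62, 2.62], [-0.44, 2.09], [-1.27, 1.32], [0.08, 2.57], [-1.32, 4.46], [0.12, 2], [-2.74, 2.74]. Speed limits (rad/s): [2.22, 2.22, 3.01, 3.01, 3.14, 3.14, 3.14].

INTERFACE

Orientations are given as a rotation vector (axis times angle).
In Python, from cell import arm gives the robot as it stands.
- The arm moves only by the tool carry_out, never from a script. Its arguments are lists of equal length, an entry for each row: "claw": the finger opening in cm, from 0 to 9.18; "delta_pos": the shift along the tool's x, y, z in cm, a list of three; "angular": the turn, a rotation vector about the tool's x, y, z in rad, a list of three. In form: {"claw": [claw, ...], "delta_pos": [[dx, dy, dz], ...], "angular": [[ax, ay, az], ...]}. A call has 1 to 20 rows; each row shifts and turns the commanded pose from where the row before left it, along the tool's axes as they then stand; what a row does not reach is not made up. A row lasts 1/10 s, in which the tool goes at most 50 mm and 8.59 degrees, less where a joint would pass 70% of its speed; a pose out of reach is approached as far as the arm can. A call with a gripper value outside its range is refused whole. The fingers move at their own pace and stop on an object; "force" is the grip in N (left out, the last holds). Time passes only in rows, so rows that do not move let the fingers close. It gives the time, the measured TCP pose, the force, the opening and the grip force at its end, in the units of the state.
- arm.observe(): the state, without advancing time (a new reading comes with each control period).
- arm.get_image(name): name is "side" or "top" or "wrist"; returns a dict with "frame" (384x512x3 uint8, red, green, blue), "mtx" (3x3 intrinsics, pixels), "T" (4x4, takes a point from camera to world coordinates). Camera axes: x right, y down, z forward; pixel columns grow to the right and rows downward; lengths in m; the calibration is good to about 2 mm. A picture is of the moment at which its call begins. There is no depth.
- arm.sign_off(): hands the job in; it is judged then, once.
Trained networks look in a picture, given as the dict that the camera call returned (one of the last four; its "shot" number tells which), for a name from the list of things; names that differ only in an ending like _2 or _b are one class to them, and where a whole thing is asked for, a point or a joint stands for the part that bears it (a point fixed in the world has none). Each returns a list of dicts, best first, with "conf" (0 to 1); they miss things now and then, are a little off and sometimes report something else, mostly with a low value. They report only what shows in the picture. A call takes as long as a camera call. They do not tell look-alikes from the thing itself.
- arm.look_for(label, picture): "centre" ([column, row] as shares, 0 to 1, of the picture: columns of its width, rows of its height, amid what is visible of it).
- arm.trace(label, picture): "region" (384x512 bool, what is visible of it) and "centre" ([column, row] as shares, 0 to 1, of the picture: columns of its width, rows of its height, amid what is visible of it).
- arm.place_of(label, picture): "centre" ([column, row] as shares, 0 to 1, of the picture: columns of its width, rows of its height: a listed point, or the origin of a listed thing).
The state is a dict: "clock": time; "joints": joint angles; "dq": joint speeds; "joint_efforts": joint torques, N m; "position": TCP position; "ee_rot": TCP orientation; "force": force on the tool from outside, world axes, zero at the start; "ft_torque": the same for the moment, N m; "width": opening from 0.0 (shut) to 1.0 (fully open); "gripper_force": force on a finger pad.
Only numpy, scipy, OpenCV 4.12 (cv2) and the standard library are available. Lean on these libraries where they do the work, as an engineer would, in place of code of your own. Each camera call takes 0.05 s, during which the arm holds its last target. There are 200 camera calls.

TASK

While the blue grease pen still stands in its holder, turn the orange dose sleeve on its top so that the white line points at the number 4. Then draw the pen up out of the holder, lean it about halfway over (roughly 45 degrees, nozzle downwards) and bring its brass nozzle to the middle of the cream-coloured gear, about two centimetres above the hub and without touching it. Finish holding the pen still there, ready to grease: do not put it down or let go, and do not disturb the gear or the things lying around.

Things in the scene. Friction and masses are not known exactly. Their poses are not given: they have to be found in the camera images.
- pen: Blue grease pen, 171 mm tall, about 0.25 kg, standing loose and upright in the holder. Origin at the nozzle tip, +z from nozzle to sleeve. From the tip up: brass cone z 0 to 45 mm, 18 mm wide at its root; square shank 28 x 28, z 45 to 85, keyed in the holder's hole; blue barrel, diameter 42, z 85 to 145, its lower edge resting on the holder; orange sleeve, diameter 28, z 145 to 171.
- pen_sleeve (a joint): Dose sleeve, turning about the pen's z; grows clockwise seen from above. 0 rad = white line (sleeve top and side) at 1, 1.8 = at 5 (stops); 4 is at 1.35. White digits 1 to 5, 0.45 rad apart, lie on the barrel's black top ring, 3 on the pen's -x side, which faces world -x within 0.5 rad at the start. Friction 0.05 N m: stays where left. Starts between 1 and 2.4.
- sleeve_grip (a point): Point on the pen's axis inside the orange sleeve, 167 mm above the nozzle tip (4 mm below the sleeve's top, 22 mm above the barrel's top); a TCP here grips the sleeve with the fingertips 3 mm above the barrel.
- pen_grip (a point): Point on the pen's axis inside the blue barrel, 128 mm above the nozzle tip, 43 mm below the sleeve's top; a TCP here grips the 42 mm barrel.
- pen_tip (a point): The nozzle tip, lower end of the pen.
- stand: Fixed holder: dark foot 100 x 100 x 10 mm, two aluminium cheeks, grey block 80 x 80 mm with its top 95 mm above the bench and a through hole 30 x 30 mm. Origin under its centre on the bench, z up. The standing pen's tip is 10 mm above the bench; the pen is free once its tip is over 95 mm above the bench.
- stand_top (a point): Centre of the hole's mouth in the holder's top face, 95 mm above the bench.
- gear: Cream plastic gear, diameter 52 mm, 22 mm high, lying flat and loose on the round pallet; origin in the centre of its underside, z up.
- gear_hub (a point): Centre of the hub's top face on the gear, 22 mm above the gear's underside, about 30 mm above the bench.
- pallet: Fixed round aluminium pallet, diameter 96 mm, 8 mm thick, with three screw heads 3 mm high; origin under its centre on the bench.
- marker: Bystander: white and red marker pen lying on the bench, 134 x 17 x 15 mm along its x; origin under its centre.
- bush: Bystander: grey bush standing on the bench, diameter 28 mm, 30 mm high; origin under its centre.
- connector: Bystander: green and black connector lying on the bench, 63 x 31 x 27 mm; origin under its centre.
Mind the look-alikes: they are no part of the job. There is more than one size of the gear; the one meant has the size given above.

How it is judged:
On the way, in this order (a step that is already met when the one before it is completed fails the run):
1. the sleeve is set to 4 while the pen stands home in its holder (value of joint pen_sleeve between 1.21 and 1.49 rad and height (world z) of pen_tip below 0.016 m and horizontal distance between pen_tip and stand_top below 0.01 m), for 0.3 s.
2. the pen is drawn fully out of the holder, still set to 4 (value of joint pen_sleeve between 1.21 and 1.49 rad and height (world z) of pen_tip above 0.098 m and contact force between the fingers and pen above 1 N), for 0.1 s.
At the end, for the whole second after the job is handed in: Pen held still in the fingers, touching nothing else; sleeve within 0.14 rad of 4; pen leaning 30 to 60 degrees from upright, nozzle down; nozzle tip within 15 mm of the gear's centre seen from above and 3 to 40 mm above the hub; gear flat, within 12 mm of the pallet's centre (value of joint pen_sleeve between 1.21 and 1.49 rad and angle between pen's own z axis and vertical between 0.52 and 1.05 rad and horizontal distance between pen_tip and gear_hub below 0.015 m and z of pen_tip in the frame of gear between 0.025 and 0.062 m and contact force between the fingers and pen above 1 N and linear speed of pen below 0.02 m/s and angular speed of pen below 0.15 rad/s and contact force between pen and stand below 0.3 N and contact force between pen and gear below 0.3 N and contact force between pen and pallet below 0.3 N and contact force between pen and marker below 0.3 N and contact force between pen and bush below 0.3 N and contact force between pen and connector below 0.3 N and horizontal distance between gear and pallet below 0.012 m and angle between gear's own z axis and vertical below 0.1 rad); the arm keeps its last pose, push and grip.
It fails at once if the pen touches the gear (contact force between pen and gear above 0.5 N).
It fails at once if the gear is shifted by more than 8 mm (distance of gear from where it was at the start of the episode above 0.008 m).
It fails at once if a bystander is shifted by more than 20 mm (distance of any of marker, bush, connector from where it was at the start of the episode above 0.02 m).
It also fails if it takes over 67 s, if anything falls off the work surface, if the arm or the gripper's body presses on something with over 40 N, if the wrist force passes 120 N, or if a joint passes its speed limit or range.

## Working session

There is one attempt and no reset: what is moved stays moved. The work goes in short steps, Python scripts to look and compute and a tool call to move; the robot and the scene stay as the last step left them, time stands still between calls to the robot, and variables do not carry over. Pictures are saved under pics/ and viewed, at most 10 in all, crops included, and the job is handed in when it is done.

Besides the shell and the picture viewer there is one more tool, called after "Call:" as name(argument=value, ...), one argument or row to a line, values as JSON. carry_out: Moves the arm, as the interface text tells. Its arguments: {"type":"object","properties":{"claw":{"type":"array","items":{"type":"number"}},"delta_pos":{"type":"array","items":{"type":"array","items":{"type":"number"}}},"angular":{"type":"array","items":{"type":"array","items":{"type":"number"}}},"force":{"type":"number"}},"required":["claw","delta_pos","angular"]}

```bash
mkdir -p pics; cat > h.py <<'E'
import numpy as np, cv2
from scipy.spatial.transform import Rotation as R
from cell import arm
def ray(p,c):
    K=np.array(p["mtx"]);T=np.array(p["T"])
    d=T[:3,:3]@np.linalg.solve(K,[c[0]*512,c[1]*384,1]);return T[:3,3],d
def atz(p,c,z):
    o,d=ray(p,c);return o+d*(z-o[2])/d[2]
def proj(p,X):
    K=np.array(p["mtx"]);T=np.array(p["T"]);q=K@(T[:3,:3].T@(np.array(X)-T[:3,3]));return q[:2]/q[2]
def save(p,n,crop=None,s=1):
    f=p["frame"]
    if crop: f=f[crop[1]:crop[3],crop[0]:crop[2]]
    f=cv2.resize(f,None,fx=s,fy=s,interpolation=cv2.INTER_CUBIC)
    cv2.imwrite("pics/"+n,cv2.cvtColor(f,cv2.COLOR_RGB2BGR))
E
python3 - <<'E'
from h import *
s=arm.observe();print({k:np.round(v,3) for k,v in s.items()})
P={n:arm.get_image(n) for n in("top","side")}
both=np.hstack([P["top"]["frame"],P["side"]["frame"]])
for n in P: save(P[n],n+"1.png",s=1.5)
Z=dict(pen_tip=.01,sleeve_grip=.177,pen_grip=.138,stand_top=.095,gear_hub=.03,gear=.008,pallet=0,marker=0,bush=0,connector=0)
for n in P:
  print(n,np.round(P[n]["T"][:3,3],3))
  for l,z in Z.items():
    for d in arm.place_of(l,P[n])[:3]: print(l,round(d["conf"],2),np.round(d["centre"],3),np.round(atz(P[n],d["centre"],z),3))
E
```

```text
{'clock': np.float64(0.0), 'joints': array([ 1.001,  0.435,  0.025,  1.574, -0.012,  1.134, -0.075]), 'dq': array([-0.001, -0.   ,  0.002, -0.002, -0.001,  0.001,  0.   ]), 'joint_efforts': array([-1.0000e-03, -6.6784e+01,  9.8400e-01, -3.1446e+01, -6.1000e-02,
        4.3000e-02,  0.0000e+00]), 'position': array([ 0.281, -0.558,  0.245]), 'ee_rot': array([-3.055e+00, -7.260e-01,  1.000e-03]), 'force': array([ 0.035, -0.491,  0.233]), 'ft_torque': array([-0.014,  0.048, -0.027]), 'gripper_force': np.float64(0.0), 'width': np.float64(1.003)}
top [ 0.086 -0.16   1.293]
sleeve_grip 0.9 [0.682 0.572] [ 0.471 -0.329  0.177]
pen_grip 0.79 [0.676 0.58 ] [ 0.475 -0.329  0.138]
stand_top 0.62 [0.669 0.592] [ 0.475 -0.327  0.095]
stand_top 0.41 [0.363 0.554] [0.425 0.082 0.095]
gear_hub 0.56 [0.462 0.516] [ 0.516 -0.031  0.03 ]
gear_hub 0.48 [0.362 0.554] [0.444 0.097 0.03 ]
gear 0.62 [0.459 0.519] [ 0.519 -0.026  0.008]
gear 0.57 [0.37  0.554] [0.452 0.091 0.008]
gear 0.52 [0.449 0.6  ] [ 0.426 -0.034  0.008]
pallet 0.62 [0.37  0.564] [0.443 0.088 0.   ]
pallet 0.16 [0.68  0.582] [ 0.521 -0.3
[... 407 characters left out ...]
314] [ 0.467 -0.334  0.138]
stand_top 0.95 [0.506 0.359] [ 0.474 -0.316  0.095]
stand_top 0.53 [0.556 0.813] [0.45  0.238 0.095]
gear_hub 0.85 [0.544 0.711] [0.447 0.098 0.03 ]
gear_hub 0.74 [0.479 0.611] [ 0.514 -0.014  0.03 ]
gear_hub 0.6 [0.552 0.599] [ 0.429 -0.029  0.03 ]
gear 0.65 [0.54  0.711] [0.449 0.079 0.008]
gear 0.62 [0.548 0.614] [ 0.432 -0.031  0.008]
gear 0.54 [0.48  0.629] [ 0.513 -0.013  0.008]
pallet 0.9 [0.545 0.725] [0.444 0.087 0.   ]
marker 0.91 [0.498 0.532] [ 0.488 -0.152  0.   ]
marker 0.72 [0.504 0.422] [ 0.474 -0.336  0.   ]
marker 0.34 [0.504 0.353] [ 0.468 -0.477  0.   ]
bush 0.58 [0.559 0.816] [0.436 0.174 0.   ]
connector 0.89 [0.411 0.694] [0.59  0.054 0.   ]
```

View pics/top1.png

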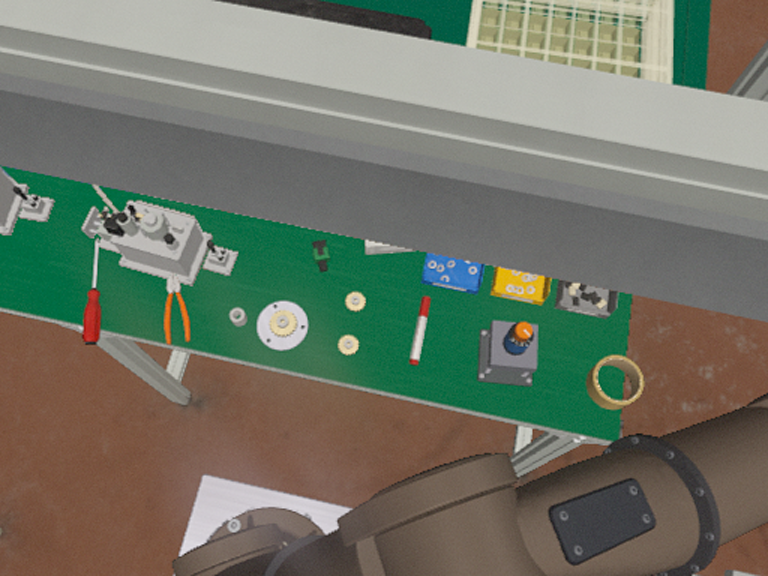

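View pics/side1.png

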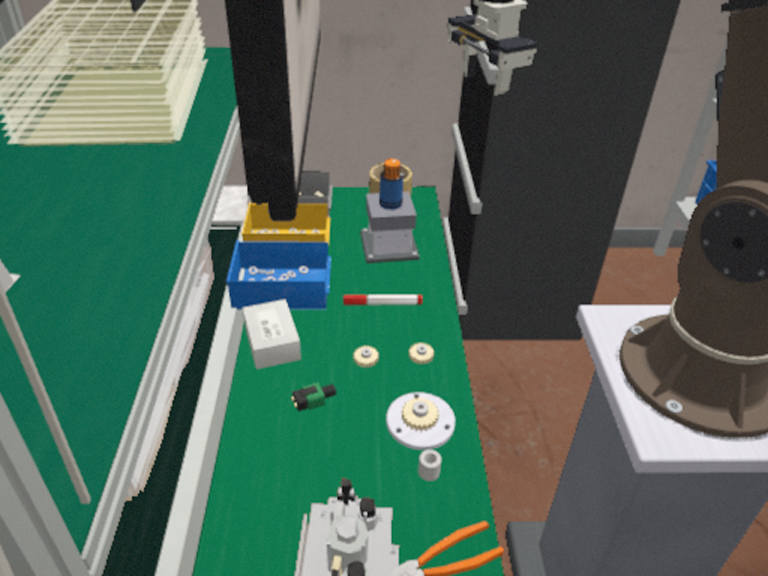

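```bash
cat >> h.py <<'E'
def tri(l,near,pics,tol=.04,z=.1):
    A=np.zeros((3,3));b=np.zeros(3)
    for p in pics:
        c=[d["centre"] for d in arm.place_of(l,p)]
        c=[x for x in c if np.linalg.norm(np.array(x)*[512,384]-proj(p,near))<25]
        if not c: print("miss",l);continue
        o,d=ray(p,c[0]);d=d/np.linalg.norm(d);M=np.eye(3)-np.outer(d,d);A+=M;b+=M@o
    return np.linalg.solve(A,b)
def go(X,Rt=None):
    s=arm.observe();Ro=R.from_rotvec(s["ee_rot"]);d=Ro.inv().apply(np.array(X)-s["position"])*100
    print("pos",np.round(s["position"],4),"delta cm",np.round(d,2), "tool axes\n",np.round(Ro.as_matrix(),3))
    if Rt is not None: print("rotvec tool",np.round((Ro.inv()*Rt).as_rotvec(),3))
E
python3 - <<'E'
from h import *
P=[arm.get_image(n) for n in("top","side")]
for l,n in dict(sleeve_grip=(.47,-.333,.177),pen_grip=(.47,-.333,.138),stand_top=(.473,-.33,.095),gear_hub=(.446,.096,.03),pallet=(.444,.088,0)).items(): print(l,np.round(tri(l,n,P),4))
# sleeve by region
for p in P:
  for d in arm.trace("pen_sleeve",p)[:2]: print(p["shot"],d["conf"],np.round(atz(p,d["centre"],.165),4),d["region"].sum())
  for l in("gear","pallet"):
   for d in arm.trace(l,p)[:3]: print(l,np.round(d["conf"],2),np.round(atz(p,d["centre"],.03 if l=="gear" else .008),4),d["region"].sum())
go([.44,-.34,.30]); 
w=arm.get_image("wrist");T=np.array(w["T"]);s=arm.observe();Ro=R.from_rotvec(s["ee_rot"])
print("cam in tool",Ro.inv().apply(T[:3,3]-s["position"]),"\n",Ro.inv().as_matrix()@T[:3,:3],w["mtx"])
E
```

```text
sleeve_grip [ 0.4727 -0.3298  0.1628]
pen_grip [ 0.4715 -0.3318  0.1378]
stand_top [ 0.4764 -0.3229  0.0935]
gear_hub [0.4426 0.0934 0.0319]
pallet [0.4452 0.0957 0.0117]
3 0.65 [ 0.4587 -0.315   0.165 ] 348
3 0.45 [ 0.4715 -0.3236  0.165 ] 126
gear 0.56 [0.443  0.0854 0.03  ] 262
gear 0.55 [ 0.4221 -0.0303  0.03  ] 129
gear 0.48 [ 0.5059 -0.3385  0.03  ] 342
pallet 0.93 [0.4184 0.0929 0.008 ] 599
4 0.56 [ 0.4683 -0.3362  0.165 ] 123
4 0.49 [ 0.4755 -0.2775  0.165 ] 479
gear 0.62 [ 0.4358 -0.0131  0.03  ] 165
pallet 0.71 [0.4395 0.1158 0.008 ] 888
pallet 0.44 [ 0.4516 -0.5262  0.008 ] 485
pos [ 0.2813 -0.5581  0.2456] delta cm [ 23.99 -12.34  -5.44] tool axes
 [[ 0.893  0.45   0.   ]
 [ 0.45  -0.893 -0.   ]
 [ 0.     0.    -1.   ]]
cam in tool [ 0.07675093 -0.00019097 -0.14026531] 
 [[ 9.31416861e-04 -9.58785923e-01 -2.84127940e-01]
 [ 9.99999532e-01  8.18651441e-04  5.15630202e-04]
 [-2.61777231e-04 -2.84128288e-01  9.58786237e-01]] [[292.34221451   0.         263.74096385]
 [  0.         292.34221451 187.74904133]
 [  0.           0.           1.        ]]
```

```bash
python3 - <<'E'
from h import *
go([.365,-.385,.235])
E
```

```text
pos [ 0.2813 -0.5581  0.2455] delta cm [ 15.27 -11.69   1.05] tool axes
 [[ 0.893  0.45  -0.   ]
 [ 0.45  -0.893 -0.   ]
 [-0.     0.    -1.   ]]
```

Call:
carry_out(
  claw=[9.18,9.18,9.18,9.18,9.18,9.18,9.18,9.18,9.18,9.18],
  delta_pos=[
    [1.9,-1.45,0.1],
    [1.9,-1.45,0.1],
    [1.9,-1.45,0.1],
    [1.9,-1.45,0.2],
    [1.9,-1.45,0.1],
    [1.9,-1.45,0.1],
    [1.9,-1.45,0.1],
    [1.9,-1.45,0.2],
    [0,0,0],
    [0,0,0],
  ],
  angular=[
    [0,0,0],
    [0,0,0],
    [0,0,0],
    [0,0,0],
    [0,0,0],
    [0,0,0],
    [0,0,0],
    [0,0,0],
    [0,0,0],
    [0,0,0],
  ],
)

```text
clock: 3.05
position: [0.365, -0.3861, 0.2357]
ee_rot: [3.056, 0.728, -0.0]
force: [-0.0, -0.4, 0.5]
width: 0.998
gripper_force: 0.0
```

```bash
python3 - <<'E'
from h import *
go([.471,-.331,.24]); s=arm.observe();print(np.round(s["joints"],3),s["clock"])
w=arm.get_image("wrist");c=proj(w,[.471,-.331,.181]);print(c)
for l in("sleeve_grip","stand_top","pen_grip"):
  for d in arm.place_of(l,w)[:2]: print(l,np.round(d["conf"],2),np.array(d["centre"])*[512,384],np.round(atz(w,d["centre"],dict(sleeve_grip=.177,stand_top=.095,pen_grip=.138)[l]),4))
x,y=np.int32(c);x0=max(0,x-60);y0=max(0,y-55);print(x0,y0)
save(w,"w1.png",(x0,y0,min(512,x0+120),min(384,y0+110)),5)
E
```

```text
pos [ 0.365  -0.3861  0.2357] delta cm [11.95 -0.13 -0.43] tool axes
 [[ 0.893  0.451  0.   ]
 [ 0.451 -0.893 -0.   ]
 [-0.     0.    -1.   ]]
[ 0.749  0.295 -0.046  1.812  0.016  1.035 -0.406] 3.05
[261.79536809  26.59582727]
sleeve_grip 0.71 [257.5872  27.1872] [ 0.4703 -0.3284  0.177 ]
pen_grip 0.62 [254.208   37.5936] [ 0.4703 -0.3248  0.138 ]
201 0
```

View pics/w1.png

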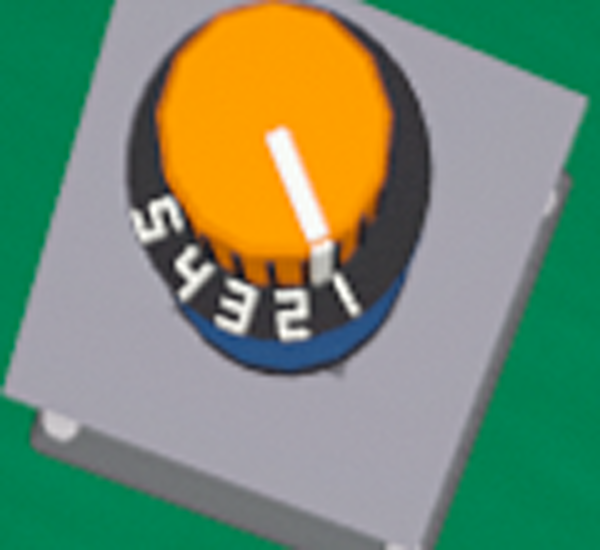

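```bash
python3 - <<'E'
from h import *
w=arm.get_image("wrist")
f=lambda x,y,z: atz(w,[(201+x/5)/512,(y/5)/384],z)
c=f(275,130,.181);e=f(320,240,.181);print(c,e)
a=lambda v:np.arctan2(v[1],v[0])
print("line",a(e-c)%6.283)
D=np.array([f(*q,.155)[:2] for q in[(347,296),(292,313),(236,305),(187,270),(158,220)]])
o,r=cv2.minEnclosingCircle(np.float32(D));
from scipy.optimize import least_squares
g=least_squares(lambda p:np.linalg.norm(D-p,axis=1)-.0175,c[:2]).x
for q in(c[:2],g): print(q,np.round([a(d-q)%6.283 for d in D],3))
E
```

```text
[ 0.4690855  -0.32915512  0.181     ] [ 0.46078786 -0.33935969  0.181     ]
line 4.029507642689261
[ 0.4690855  -0.32915512] [4.161 3.7   3.24  2.771 2.346]
[ 0.46917483 -0.3291174 ] [4.158 3.699 3.242 2.775 2.351]
```

Call:
carry_out(
  claw=[7,7,7,7,7,7,7,7,7,7,7,7,7],
  delta_pos=[
    [2.4,-0.1,0],
    [2.4,-0.1,0],
    [2.4,-0.1,0],
    [2.4,-0.1,0],
    [2.27,0.02,0],
    [0,0,0],
    [0,0,0],
    [0,0,1.2],
    [0,0,1.2],
    [0,0,1.2],
    [0,0,1.2],
    [0,0,1.07],
    [0,0,0],
  ],
  angular=[
    [0,0,0],
    [0,0,0],
    [0,0,0],
    [0,0,0],
    [0,0,0],
    [0,0,0],
    [0,0,0],
    [0,0,0],
    [0,0,0],
    [0,0,0],
    [0,0,0],
    [0,0,0],
    [0,0,0],
  ],
)

```text
clock: 4.6
position: [0.4681, -0.3289, 0.1748]
ee_rot: [-3.054, -0.726, 0.004]
force: [-0.4, 0.1, 0.3]
width: 0.764
gripper_force: 0.0
```

```bash
python3 - <<'E'
from h import *
go([.4692,-.3292,.177]); 
E
```

```text
pos [ 0.4681 -0.3289  0.1748] delta cm [ 0.08  0.08 -0.22] tool axes
 [[ 0.893  0.45  -0.003]
 [ 0.45  -0.893  0.002]
 [-0.002 -0.003 -1.   ]]
```

Call:
carry_out(
  claw=[7,5,4,3,2,2,2,2,2,2],
  delta_pos=[
    [0.1,0.1,-0.25],
    [0,0,0],
    [0,0,0],
    [0,0,0],
    [0,0,0],
    [0,0,0],
    [0,0,0],
    [0,0,0],
    [0,0,0],
    [0,0,0],
  ],
  angular=[
    [0,0,0],
    [0,0,0],
    [0,0,0],
    [0,0,0],
    [0,0,0],
    [0,0,0],
    [0,0,0],
    [0,0,0],
    [0,0,0],
    [0,0,0],
  ],
  force=20,
)

```text
clock: 5.6
position: [0.4704, -0.3297, 0.1793]
ee_rot: [-3.056, -0.727, 0.0]
force: [-0.3, 0.7, 0.1]
width: 0.29
gripper_force: 19.9
```

Call:
carry_out(
  claw=[2,2,2,2,2,2,2,2,2,2,2,2,2,2,2,2,2],
  delta_pos=[
    [0,0,0],
    [0,0,0],
    [0,0,0],
    [0,0,0],
    [0,0,0],
    [0,0,0],
    [0,0,0],
    [0,0,0],
    [0,0,0],
    [0,0,0],
    [0,0,0],
    [0,0,0],
    [0,0,0],
    [0,0,0],
    [0,0,0],
    [0,0,0],
    [0,0,0],
  ],
  angular=[
    [0,0,0.09],
    [0,0,0.09],
    [0,0,0.09],
    [0,0,0.09],
    [0,0,0.09],
    [0,0,0.09],
    [0,0,0.09],
    [0,0,0.09],
    [0,0,0.09],
    [0,0,0.09],
    [0,0,0.09],
    [0,0,0.09],
    [0,0,0.09],
    [0,0,0.07],
    [0,0,0],
    [0,0,0],
    [0,0,0],
  ],
)

```text
clock: 7.3
position: [0.4704, -0.3296, 0.1793]
ee_rot: [-2.91, 1.182, 0.0]
force: [-1.7, 1.9, 1.6]
width: 0.288
gripper_force: 20.0
```

```bash
python3 - <<'E'
from h import *
go([.4692,-.3292,.177]); s=arm.observe();print(np.round(s["joints"],3),s["ft_torque"],s["force"])
w=arm.get_image("side");c=proj(w,[.47,-.33,.16]);print(c)
E
```

```text
pos [ 0.4704 -0.3296  0.1793] delta cm [-0.11  0.06  0.23] tool axes
 [[ 0.717 -0.697 -0.   ]
 [-0.697 -0.717  0.   ]
 [-0.    -0.    -1.   ]]
[ 0.364  0.418  0.211  1.795 -0.106  0.94  -1.722] [ 0.67360668  0.32097539 -0.00233205] [-1.66955836  1.85976154  1.60932224]
[261.37082381 114.0378864 ]
```

Call:
carry_out(
  claw=[4,7,7,7,7,7,7,7,7,7,7,7,7,7,7],
  delta_pos=[
    [0,0,0],
    [0,0,0],
    [0,0,0],
    [0,0,0],
    [0,0,-1.4],
    [0,0,-1.4],
    [0,0,-1.4],
    [0,0,-1.4],
    [0,0,0],
    [-2,0.8,0],
    [-2,0.8,0],
    [-2,0.8,0],
    [-2,0.8,0],
    [-1.4,0.7,0],
    [0,0,0],
  ],
  angular=[
    [0,0,0],
    [0,0,0],
    [0,0,0],
    [0,0,0],
    [0,0,0],
    [0,0,0],
    [0,0,0],
    [0,0,0],
    [0,0,0],
    [0,0,0],
    [0,0,0],
    [0,0,0],
    [0,0,0],
    [0,0,0],
    [0,0,0],
  ],
)

```text
clock: 8.85
position: [0.3739, -0.2915, 0.2348]
ee_rot: [-2.909, 1.186, 0.002]
force: [-0.3, -0.3, 0.5]
width: 0.758
gripper_force: 0.0
```

```bash
python3 - <<'E'
from h import *
go([.471,-.331,.24])
w=arm.get_image("wrist");c=proj(w,[.4692,-.3292,.17]);print(c)
np.save("w2.npy",w,allow_pickle=True)
x,y=np.int32(c);x0=min(max(0,x-60),392);y0=min(max(0,y-55),274);print(x0,y0)
save(w,"w2.png",(x0,y0,x0+120,y0+110),5)
E
```

```text
pos [ 0.3739 -0.2915  0.2348] delta cm [ 9.71 -3.97 -0.54] tool axes
 [[ 0.715 -0.699 -0.001]
 [-0.699 -0.715  0.001]
 [-0.002  0.    -1.   ]]
[202.94666397  72.51621613]
142 17
```

View pics/w2.png

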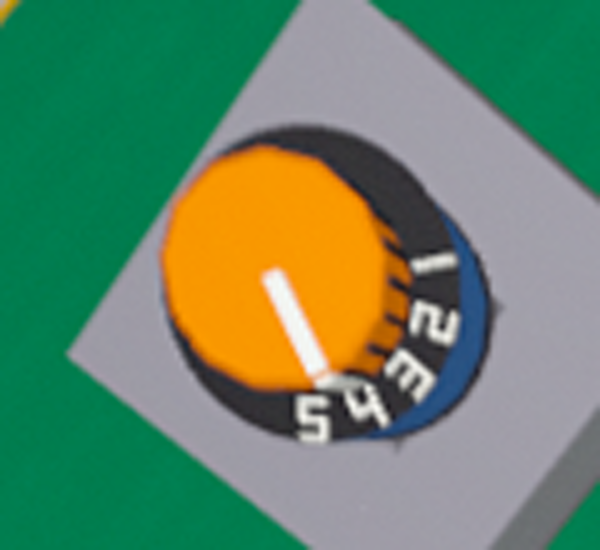

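```bash
python3 - <<'E'
from h import *
w=np.load("w2.npy",allow_pickle=True).item()
f=lambda x,y,z: atz(w,[(142+x/5)/512,(17+y/5)/384],z)
a=lambda v:np.arctan2(v[1],v[0])%6.283
c=f(273,270,.181);e=f(319,376,.181)
D=np.array([f(*q,.155)[:2] for q in[(434,262),(436,323),(409,376),(368,407),(314,418)]])
from scipy.optimize import least_squares
g=least_squares(lambda p:np.linalg.norm(D-p,axis=1)-.0175,c[:2]).x
n=np.array([a(d-g) for d in D]); yaw=np.mean(n+.45*(np.arange(5)-2))
print(c,g,np.round(n,3),"line",a(e-c),"value",.9+yaw-a(e-c), .9+yaw-a(f(319,376,.181)[:2]-g))
E
```

```text
[ 0.47036199 -0.32791279  0.181     ] [ 0.47033192 -0.32787945] [4.138 3.675 3.202 2.775 2.313] line 2.748559550687517 value 1.3719716073055945 1.3705311690864423
```

Call:
carry_out(
  claw=[7,7,7,7,7,7,7,7,7,7,7,7,7,7,7,7,7,7,7],
  delta_pos=[
    [0,0,0],
    [0,0,0],
    [0,0,0],
    [0,0,0],
    [0,0,0],
    [0,0,0],
    [0,0,0],
    [0,0,0],
    [0,0,0],
    [0,0,0],
    [0,0,0],
    [0,0,0],
    [0,0,0],
    [0,0,0],
    [0,0,0],
    [0,0,0],
    [0,0,0],
    [0,0,0],
    [0,0,0],
  ],
  angular=[
    [0,0,-0.13],
    [0,0,-0.13],
    [0,0,-0.13],
    [0,0,-0.13],
    [0,0,-0.13],
    [0,0,-0.13],
    [0,0,-0.13],
    [0,0,-0.13],
    [0,0,-0.13],
    [0,0,-0.13],
    [0,0,-0.13],
    [0,0,-0.13],
    [0,0,-0.13],
    [0,0,-0.13],
    [0,0,-0.13],
    [0,0,-0.13],
    [0,0,-0.13],
    [0,0,-0.13],
    [0,0,0],
  ],
)

```text
clock: 10.8
position: [0.3768, -0.2923, 0.2349]
ee_rot: [-2.223, -2.219, -0.001]
force: [0.1, 0.7, 0.2]
width: 0.757
gripper_force: 0.0
```

```bash
python3 - <<'E'
from h import *
go([.4703,-.3285,.24]);print(np.round(arm.observe()["joints"],3))
E
```

```text
pos [ 0.3768 -0.2923  0.2349] delta cm [-3.6   9.36 -0.51] tool axes
 [[ 0.002  1.     0.   ]
 [ 1.    -0.002  0.   ]
 [ 0.     0.    -1.   ]]
[ 0.642  0.212 -0.112  1.929  0.027  1.002  0.516]
```

Call:
carry_out(
  claw=[7,7,7,7,7,7,7,7,7,7,7],
  delta_pos=[
    [-0.6,1.6,0],
    [-0.6,1.6,0],
    [-0.6,1.6,0],
    [-0.6,1.6,0],
    [-0.6,1.6,0],
    [-0.6,1.36,0],
    [0,0,0],
    [0,0,1],
    [0,0,1],
    [0,0,1],
    [0,0,0],
  ],
  angular=[
    [0,0,0],
    [0,0,0],
    [0,0,0],
    [0,0,0],
    [0,0,0],
    [0,0,0],
    [0,0,0],
    [0,0,0],
    [0,0,0],
    [0,0,0],
    [0,0,0],
  ],
)

```text
clock: 11.9
position: [0.4679, -0.3278, 0.2034]
ee_rot: [-2.224, -2.214, 0.001]
force: [-0.9, -0.1, -0.6]
width: 0.764
gripper_force: 0.0
```

```bash
python3 - <<'E'
from h import *
go([.4703,-.3285,.142]);print(np.round(arm.observe()["joints"],3))
E
```

```text
pos [ 0.4679 -0.3278  0.2034] delta cm [-0.08  0.25  6.13] tool axes
 [[ 0.005  1.    -0.003]
 [ 1.    -0.005  0.002]
 [ 0.002 -0.003 -1.   ]]
[ 0.595  0.394 -0.105  1.751  0.048  1.002  0.467]
```

Call:
carry_out(
  claw=[7,7,7,7,7,7,7,7,7],
  delta_pos=[
    [0,0,1],
    [0,0,1],
    [0,0,1],
    [0,0,1],
    [0,0,1],
    [0,0,0.8],
    [0,0,0.2],
    [0,0,0],
    [0,0,0],
  ],
  angular=[
    [0,0,0],
    [0,0,0],
    [0,0,0],
    [0,0,0],
    [0,0,0],
    [0,0,0],
    [0,0,0],
    [0,0,0],
    [0,0,0],
  ],
)

```text
clock: 12.8
position: [0.4696, -0.3286, 0.1457]
ee_rot: [2.225, 2.217, 0.0]
force: [0.4, -0.1, 0.5]
width: 0.763
gripper_force: 0.0
```

Call:
carry_out(
  claw=[7,6,5,4,3,3,3,3,3,3,3],
  delta_pos=[
    [0,0,0.35],
    [0,0,0],
    [0,0,0],
    [0,0,0],
    [0,0,0],
    [0,0,0],
    [0,0,0],
    [0,0,0],
    [0,0,0],
    [0,0,0],
    [0,0,0],
  ],
  angular=[
    [0,0,0],
    [0,0,0],
    [0,0,0],
    [0,0,0],
    [0,0,0],
    [0,0,0],
    [0,0,0],
    [0,0,0],
    [0,0,0],
    [0,0,0],
    [0,0,0],
  ],
  force=40,
)

```text
clock: 13.9
position: [0.4696, -0.3285, 0.142]
ee_rot: [2.226, 2.217, 0.0]
force: [1.1, -0.2, 2.0]
width: 0.447
gripper_force: 40.0
```

```bash
python3 - <<'E'
from h import *
go([.4703,-.3285,.142]);s=arm.observe();print(np.round(s["force"],2),s["ft_torque"])
E
```

```text
pos [ 0.4696 -0.3285  0.142 ] delta cm [-0.    0.07 -0.  ] tool axes
 [[ 0.004  1.     0.   ]
 [ 1.    -0.004 -0.   ]
 [-0.     0.    -1.   ]]
[ 1.1  -0.23  1.98] [-0.03364418 -0.26417018  0.01664476]
```

Call:
carry_out(
  claw=[3,3,3,3,3,3,3,3,3,3,3,3,3,3,3,3,3,3],
  delta_pos=[
    [0,0,-0.5],
    [0,0,-1],
    [0,0,-1],
    [0,0,-1],
    [0,0,-1],
    [0,0,-1],
    [0,0,-1],
    [0,0,-1],
    [0,0,-1],
    [0,0,-1],
    [0,0,-1],
    [0,0,-1],
    [0,0,-1],
    [0,0,-1],
    [0,0,-1],
    [0,0,-0.5],
    [0,0,0],
    [0,0,0],
  ],
  angular=[
    [0,0,0],
    [0,0,0],
    [0,0,0],
    [0,0,0],
    [0,0,0],
    [0,0,0],
    [0,0,0],
    [0,0,0],
    [0,0,0],
    [0,0,0],
    [0,0,0],
    [0,0,0],
    [0,0,0],
    [0,0,0],
    [0,0,0],
    [0,0,0],
    [0,0,0],
    [0,0,0],
  ],
)

```text
clock: 15.7
position: [0.4692, -0.3284, 0.2916]
ee_rot: [-2.226, -2.217, 0.0]
force: [0.4, 0.3, -3.2]
width: 0.451
gripper_force: 40.0
```

```bash
python3 - <<'E'
from h import *
go([.444,0.0,.29]);s=arm.observe();print(np.round(s["force"],2),np.round(s["joints"],3))
w=arm.get_image("side")
for l in("pen_tip","sleeve_grip"):
  for d in arm.place_of(l,w)[:2]: print(l,np.round(d["conf"],2),np.array(d["centre"])*[512,384])
p=s["position"];print([proj(w,p-[0,0,k]) for k in(.132,-.035)])
w=arm.get_image("wrist")
save(w,"w3.png",(140,60,380,384),1.8)
E
```

```text
pos [ 0.4692 -0.3284  0.2916] delta cm [32.83 -2.66  0.16] tool axes
 [[ 0.004  1.    -0.   ]
 [ 1.    -0.004  0.   ]
 [ 0.    -0.    -1.   ]]
[ 0.43  0.32 -3.24] [ 0.594  0.321 -0.103  1.629  0.035  1.194  0.48 ]
pen_tip 0.7 [259.8912 116.0064]
sleeve_grip 0.88 [265.216  55.104]
[array([261.67831956, 114.49051769]), array([264.05268974,  53.27957399])]
```

View pics/w3.png

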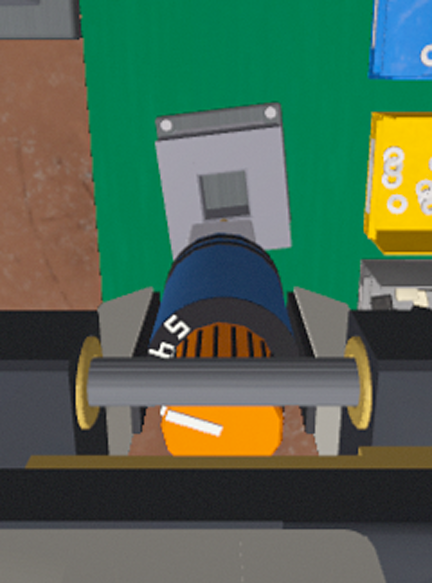

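Call:
carry_out(
  claw=[3,3,3,3,3,3,3,3,3,3,3,3,3,3,3,3,3,3,3],
  delta_pos=[
    [1,-0.1,0],
    [1.5,-0.1,0],
    [2,-0.1,0],
    [2,-0.2,0],
    [2,-0.2,0],
    [2,-0.2,0],
    [2,-0.2,0],
    [2,-0.2,0],
    [2,-0.2,0],
    [2,-0.2,0],
    [2,-0.2,0],
    [2,-0.2,0],
    [2,-0.2,0],
    [2,-0.2,0],
    [2,-0.1,0],
    [2,-0.1,0],
    [1.5,0,0],
    [0.8,0,0],
    [0,0,0],
  ],
  angular=[
    [0,0,0],
    [0,0,0],
    [0,0,0],
    [0,0,0],
    [0,0,0],
    [0,0,0],
    [0,0,0],
    [0,0,0],
    [0,0,0],
    [0,0,0],
    [0,0,0],
    [0,0,0],
    [0,0,0],
    [0,0,0],
    [0,0,0],
    [0,0,0],
    [0,0,0],
    [0,0,0],
    [0,0,0],
  ],
)

```text
clock: 17.8
position: [0.4432, 0.0012, 0.2919]
ee_rot: [2.223, 2.22, 0.0]
force: [0.3, -1.2, -2.3]
width: 0.451
gripper_force: 40.0
```

Call:
carry_out(
  claw=[3,3,3,3,3,3,3,3,3,3,3,3,3,3,3,3,3,3,3],
  delta_pos=[
    [0,0,0],
    [0,0,0],
    [0,0,0],
    [0,0,0],
    [0,0,0],
    [0,0,0],
    [0,0,0],
    [0,0,0],
    [0,0,0],
    [0,0,0],
    [0,0,0],
    [0,0,0],
    [0,0,0],
    [0,0,0],
    [0,0,0],
    [0,0,0],
    [0,0,0],
    [0,0,0],
    [0,0,0],
  ],
  angular=[
    [0,0.025,0],
    [0,0.05,0],
    [0,0.05,0],
    [0,0.05,0],
    [0,0.05,0],
    [0,0.05,0],
    [0,0.05,0],
    [0,0.05,0],
    [0,0.05,0],
    [0,0.05,0],
    [0,0.05,0],
    [0,0.05,0],
    [0,0.05,0],
    [0,0.05,0],
    [0,0.05,0],
    [0,0.05,0],
    [0,0.01,0],
    [0,0,0],
    [0,0,0],
  ],
)

```text
clock: 19.7
position: [0.4438, -0.0004, 0.292]
ee_rot: [-1.765, -1.758, -0.73]
force: [0.3, 0.3, -2.1]
width: 0.446
gripper_force: 40.0
```

```bash
python3 - <<'E'
from h import *
s=arm.observe();p=s["position"];Ro=R.from_rotvec(s["ee_rot"]);tip=p+Ro.apply([0,0,.132]);print("tip by kin",tip,np.round(s["joints"],3),s["clock"])
go(p+np.array([.444,.094,.075])-tip)
S,T,W=arm.get_image("side"),arm.get_image("top"),arm.get_image("wrist")
for n,w in(("side",S),("top",T),("wrist",W)):
  for l,z in(("pen_tip",tip[2]),("gear_hub",.03),("pallet",0),("bush",0)):
    for d in arm.place_of(l,w)[:2]: print(n,l,np.round(d["conf"],2),np.round(atz(w,d["centre"],z),4))
print(tri("pen_tip",tip,[S,T,W]),tri("gear_hub",[.444,.094,.03],[S,T,W]))
save(S,"s4.png",(200,20,360,380),1.6);save(W,"w4.png",None,1)
E
```

```text
tip by kin [0.44417754 0.09277352 0.19844386] [ 0.615  0.322 -0.264  1.91  -0.671  1.304  0.661] 19.7
pos [ 4.438e-01 -4.000e-04  2.920e-01] delta cm [-8.63 -0.02  8.83] tool axes
 [[ 0.002  1.     0.003]
 [ 0.708 -0.004  0.706]
 [ 0.706  0.    -0.708]]
side pen_tip 0.73 [0.4469 0.0934 0.1984]
side gear_hub 0.74 [ 0.4312 -0.0243  0.03  ]
side gear_hub 0.65 [0.4441 0.0923 0.03  ]
side pallet 0.7 [0.4445 0.0989 0.    ]
side bush 0.59 [0.4375 0.1667 0.    ]
side bush 0.47 [ 0.4129 -0.1398  0.    ]
top pen_tip 0.73 [0.4438 0.0997 0.1984]
top gear_hub 0.67 [0.4953 0.1324 0.03  ]
top gear_hub 0.58 [ 0.4273 -0.0418  0.03  ]
top pallet 0.78 [0.4467 0.0949 0.    ]
top bush 0.4 [0.4385 0.1798 0.    ]
top bush 0.32 [0.4512 0.0993 0.    ]
wrist pen_tip 0.96 [0.443  0.0952 0.1984]
miss gear_hub
[0.44450756 0.09662328 0.19973273] [0.46390285 0.12597119 0.07988882]
```

Call:
carry_out(
  claw=[3,3,3,3,3,3,3,3,3,3,3,3,3,3],
  delta_pos=[
    [-0.6,0,0.6],
    [-0.8,0,0.8],
    [-0.8,0,0.8],
    [-0.8,0,0.8],
    [-0.8,0,0.8],
    [-0.8,0,0.8],
    [-0.8,0,0.8],
    [-0.8,0,0.8],
    [-0.8,0,0.8],
    [-0.8,0,0.8],
    [-0.5,0,0.5],
    [-0.3,0,0.3],
    [0,0,0],
    [0,0,0],
  ],
  angular=[
    [0,0,0],
    [0,0,0],
    [0,0,0],
    [0,0,0],
    [0,0,0],
    [0,0,0],
    [0,0,0],
    [0,0,0],
    [0,0,0],
    [0,0,0],
    [0,0,0],
    [0,0,0],
    [0,0,0],
    [0,0,0],
  ],
)

```text
clock: 22.15
position: [0.4439, -0.0004, 0.1704]
ee_rot: [-1.764, -1.757, -0.731]
force: [0.5, 0.8, -2.1]
width: 0.448
gripper_force: 40.0
```

```bash
python3 - <<'E'
from h import *
s=arm.observe();p=s["position"];Ro=R.from_rotvec(s["ee_rot"]);tip=p+Ro.apply([0,0,.132]);print("tip by kin",tip,np.round(s["joints"],3),s["clock"])
go(p+np.array([.444,.094,.051])-tip)
S,T,W=arm.get_image("side"),arm.get_image("top"),arm.get_image("wrist")
for n,w in(("side",S),("top",T),("wrist",W)):
  for l,z in(("pen_tip",tip[2]),("gear_hub",.03),("gear",.008),("pallet",0)):
    for d in arm.place_of(l,w)[:2]: print(n,l,np.round(d["conf"],2),np.round(atz(w,d["centre"],z),4))
a=cv2.resize(S["frame"][200:330,200:360],None,fx=3.5,fy=3.5);b=W["frame"][:160,120:400];b=cv2.resize(b,(560,320))
cv2.imwrite("pics/s5.png",cv2.cvtColor(a,cv2.COLOR_RGB2BGR));cv2.imwrite("pics/w5.png",cv2.cvtColor(W["frame"],cv2.COLOR_RGB2BGR))
E
```

```text
tip by kin [0.44426722 0.09293982 0.07704517] [ 0.612  0.496 -0.273  2.025 -0.699  1.068  0.83 ] 22.15
pos [ 4.439e-01 -4.000e-04  1.704e-01] delta cm [-1.77 -0.03  1.92] tool axes
 [[ 0.003  1.     0.003]
 [ 0.707 -0.004  0.707]
 [ 0.707  0.    -0.707]]
side pen_tip 0.72 [0.4469 0.0976 0.077 ]
side gear_hub 0.72 [0.4459 0.0963 0.03  ]
side gear_hub 0.58 [ 0.5155 -0.0078  0.03  ]
side gear 0.86 [0.4464 0.087  0.008 ]
side gear 0.52 [ 0.4298 -0.0367  0.008 ]
side pallet 0.79 [0.4431 0.0914 0.    ]
top pen_tip 0.63 [0.4445 0.0966 0.077 ]
top gear_hub 0.54 [0.4472 0.1017 0.03  ]
top gear 0.51 [0.4487 0.0907 0.008 ]
top pallet 0.66 [0.4509 0.0992 0.    ]
wrist pen_tip 0.96 [0.4418 0.0947 0.077 ]
```

View pics/s5.png

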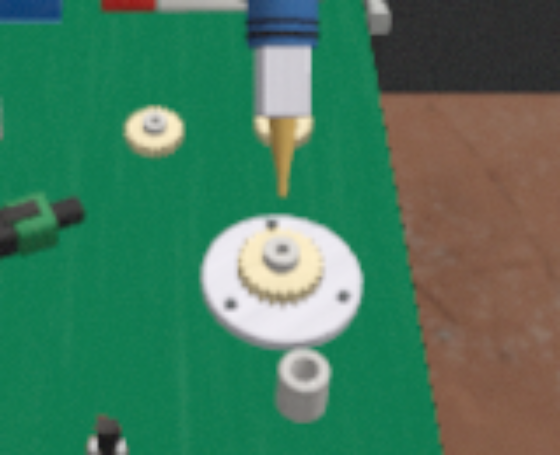

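View pics/w5.png

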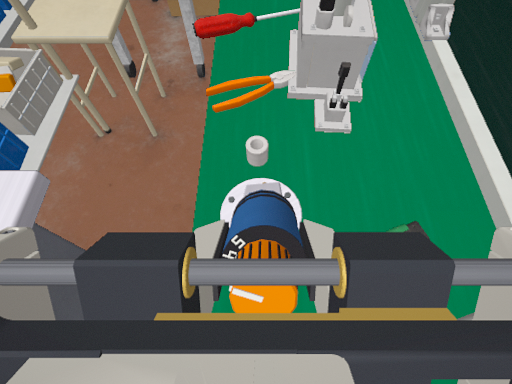

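Call:
carry_out(
  claw=[3,3,3,3,3,3,3,3,3,3],
  delta_pos=[
    [-0.3,0,0.35],
    [-0.3,0,0.35],
    [-0.3,0.1,0.35],
    [-0.3,0,0.35],
    [-0.3,0,0.35],
    [-0.2,0,0.2],
    [0,0,0],
    [0,0,0],
    [0,0,0],
    [0,0,0],
  ],
  angular=[
    [0,0,0],
    [0,0,0],
    [0,0,0],
    [0,0,0],
    [0,0,0],
    [0,0,0],
    [0,0,0],
    [0,0,0],
    [0,0,0],
    [0,0,0],
  ],
)

```text
clock: 23.9
position: [0.4448, 0.0013, 0.1445]
ee_rot: [-1.764, -1.758, -0.731]
force: [-0.6, -0.2, -2.1]
width: 0.448
gripper_force: 40.0
```

```bash
python3 - <<'E'
from h import *
s=arm.observe();p=s["position"];Ro=R.from_rotvec(s["ee_rot"]);tip=p+Ro.apply([0,0,.132]);print("tip by kin",tip,s["clock"])
S,T=arm.get_image("side"),arm.get_image("top")
for l,n in(("pen_tip",tip),("gear_hub",[.445,.095,.03])):
  print(l,tri(l,n,[S,T]))
save(S,"s6.png",(220,190,340,310),4.5)
E
```

```text
tip by kin [0.44523706 0.09460009 0.05114745] 23.9
pen_tip [0.44625015 0.09271914 0.03917318]
miss gear_hub
gear_hub [ 0.00651816 -0.2144717   1.56838993]
```

View pics/s6.png

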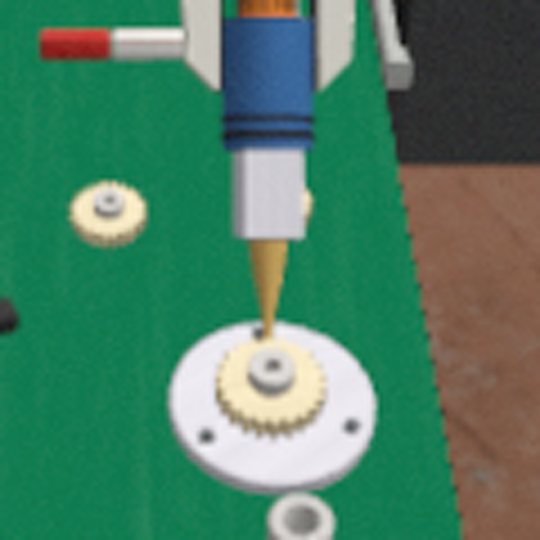

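```bash
python3 - <<'E'
from h import *
S=arm.get_image("side")
h=atz(S,[280/512,271.1/384],.030);t=atz(S,[279.6/512,264.9/384],.051)
print("hub",h,"tip@.051",t,"d",np.linalg.norm((h-t)[:2]))
s=arm.observe();print(s["dq"].round(3),s["gripper_force"],s["clock"])
if np.linalg.norm((h-t)[:2])<.008: print(arm.sign_off())
E
```

```text
hub [0.44352458 0.09259795 0.03      ] tip@.051 [0.44571426 0.09412555 0.051     ] d 0.002669882802403743
[-0.002  0.003  0.001  0.     0.     0.002 -0.   ] 39.99695455015171 24.25
the job is handed in; nothing more can be done
None
```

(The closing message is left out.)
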